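# Load the nutmeg mill and press its drive knob home

### The arm

A 7-joint arm with a two-finger parallel gripper is mounted at the origin on the work surface. World frame = base frame: x ahead of the robot, y to its left, z up, the work surface at z = 0. Lengths are in m, angles in rad, forces in N, time in s.
With the tool pointing down it reaches from about 0.4 to 0.9 m from the base axis. Payload 5.6 kg.
Tool frame: the origin (TCP) lies on the centre line of the jaws, within the pads' length; the fingertips stand 14 mm ahead of it and the grasp point (between the pads) lies 5 mm behind it; z points along the fingers, y is the line along which they close (so a half turn about z gives the same grasp; the last joint's range is limited). The gripper opens to 92 mm and grips with 3 to 60 N. Pads are 20 mm wide; open, the fingers measure 128 mm over their backs; the gripper's body (75 mm by 189 mm) begins 69 mm behind the grasp point.
Start: joints at [-1.187, 0.468, -0.012, 1.603, 0.006, 1.071, -0.056], TCP at [0.269, 0.592, 0.229] pointing down, gripper open.
Joint ranges: [-2.53, 2.53], [-0.31, 2.02], [-1.57, 1.55], [0.28, 2.44], [-1.29, 4.43], [0.15, 1.84], [-2.92, 2.92]. Speed limits (rad/s): [2.57, 2.57, 3.14, 3.14, 3.14, 3.14, 3.14].

### API

Orientations are given as a rotation vector (axis times angle).
In Python, from station import bot gives the robot as it stands. The module is installed in compiled form; this text tells all that it offers.
- The arm moves only by the shell command python3 -m jog 'ROWS' [OPENING] [FORCE]. ROWS is a JSON object of lists of equal length, an entry for each row: "offset": the shift along the world's x, y, z normalised to -1 to 1, where 1 is 0.02 m, a list of three; "dr": the turn, a rotation vector about the world's x, y, z normalised to -1 to 1, where 1 is 6 degrees, a list of three. A call has 1 to 5 rows; each row shifts and turns the commanded pose from where the row before left it; what a row does not reach is not made up. A row lasts 1/12 s, in which the tool goes at most 41.7 mm and 7.16 degrees, less where a joint would pass 70% of its speed; a pose out of reach is approached as far as the arm can. A call with a number of a shift or a turn outside -1 to 1 is refused whole. A call with a gripper value outside its range is refused whole. OPENING is the opening, from -1 (shut) to 1 (fully open), set as the call begins (- or left out, the last holds). The fingers move at their own pace and stop on an object; FORCE is the grip in N (left out, the last holds). Time passes only in rows, so rows that do not move let the fingers close. It gives the time, the measured TCP pose, the force, the opening and the grip force at its end, in the units of the state.
- bot.read_state(): the state, without advancing time (a new reading comes with each control period).
- bot.snapshot(name): name is "side" or "top" or "wrist"; returns a dict with "image" (400x640x3 uint8, red, green, blue), "depth" (400x640 float32, m along the optical axis (not along the pixel's ray), 0 where there is no reading), "vfov" (degrees; the focal length in pixels is half the picture's height over the tangent of half this angle, whatever the lens; pixels are square), "cx", "cy" (the principal point, pixels), "k1" (the pictures are not rectified: a ray, as slopes to the right and down, at radius r is drawn at 1 + k1 r^2 times it, then the intrinsics apply), "camera_from_world" (4x4, takes a point from world to camera coordinates); the wrist camera has in their place "T_tool_cam" (4x4, takes a point from camera to tool coordinates, whose origin is the TCP and whose axes are the flange's). Camera axes: x right, y up, looking along -z (the intrinsics and any distortion apply to the point x, -y, -z); pixel columns grow to the right and rows downward; lengths in m; the calibration is good to about 2 mm. A picture is of the moment at which its call begins: read the wrist's pose just before it.
- bot.sign_off(): hands the job in; it is judged then, once.
The state is a dict: "clock": time; "joint_positions": joint angles; "joint_velocities": joint speeds; "joint_torque": joint torques, N m; "ee_pos": TCP position; "eef_rot": TCP orientation; "force": force on the tool from outside, world axes, zero at the start; "ft_torque": the same for the moment, N m; "opening": finger opening in m; "gripper_force": force on a finger pad.
Only numpy, scipy, OpenCV 4.12 (cv2) and the standard library are available. Lean on these libraries where they do the work, as an engineer would, in place of code of your own. Each camera call takes 0.05 s, during which the arm holds its last target. There are 200 camera calls.

### The job

Load the nutmeg mill: first put one of the two nutmegs from the little wooden rest into each of its two empty wells, leaving the third nutmeg in its well. Then take the black knob from its stand, turn it until its four-splined stem meshes with the cross-shaped socket in the middle of the mill, slide it fully home against the spring until its flange is flush on the hub, and finish while still gripping the knob and pressing it down (do not let go: the spring would push it out again). Leave the cups, the moka funnel, the gasket tin and the pepper grinder undisturbed.

Things in the scene. Friction and masses are not known exactly. Their poses are not given: they have to be found in the camera images.
- mill: Nutmeg mill, fixed: a round chrome base 156 mm across and 33 mm high, carrying three white wells around a dark square hub (42 mm wide, with the socket). Hub and wells all end 60 mm above the shelf. Origin at the centre of its underside, z up; x points from the hub to well_a. The socket's four slots lie along the mill's x and y axes.
- socket (a point): Centre of the socket's mouth: on the mill's vertical axis, at the hub's top, 60 mm above the shelf; axes as the mill's. The socket is a cross of slots along x and y, each 12.4 mm wide, 32.4 mm tip to tip; the knob meshes at any quarter turn. 16 mm down lies the red spring follower.
- well_a (a point): Where a nutmeg's centre rests in the middle of the first empty well: 54 mm above the shelf, 52 mm from the mill's axis along its x. The wells are round white cups, 32 mm wide inside, 39 outside, rim 60 mm above the shelf, flat floor 18 mm below the rim; a nutmeg stands 6 mm proud and may lie 4 mm off centre.
- well_b (a point): The same point of the second empty well, a third of a turn anticlockwise (seen from above) from well_a.
- well_c (a point): The same point of the third well, which already holds a nutmeg; a third of a turn clockwise from well_a.
- follower (a joint): Travel of the red spring follower in the socket, m: 0 when up (its top 16 mm below the hub's top), 0.008 when the knob's stem has pressed it down with the flange flush on the hub. The spring pushes back with about 4 N at first touch and 8.5 N when home; the knob's weight alone does not move it.
- knob_grip (a point): Point in the knob's upright black wing, which is 40 mm long (x), 16 mm thick (y) and 44 mm high. It lies 19 mm below the wing's top, 25 mm above the flange's top, 31 mm above the flange's underside and 55 mm above the stem's tip; 65 mm above the shelf at the start. z up. The stem's splines lie along the same x and y.
- knob_flange (a point): Centre of the underside of the knob's steel flange (48 mm across, 6 mm thick), on the knob's axis, 24 mm above the stem's tip.
- knob_stand: Fixed wooden block 64 x 64 mm, 34 mm high, with a 36 mm round hole in which the knob hangs, its flange on top. Origin at the centre of the underside.
- nutmeg_rest: Fixed white-painted wooden strip, 110 (its x axis) x 30 mm and 5 mm high, with two round seats 20 mm across rising to 16 mm, 36 mm either side of its middle along x, each with a nutmeg on top. Origin at the centre of the underside.
- nutmeg_1_center (a point): Centre of the first nutmeg, a brown ball 24 mm across, 12 g, on one seat of the rest, its centre 26 mm above the shelf.
- nutmeg_2_center (a point): Centre of the second nutmeg, the same, on the other seat.
- nutmeg_3_center (a point): Centre of the third nutmeg, which is already in well_c.
- cup_rack: Fixed wooden rack, 90 x 350 mm, 42 mm high, at the back of the shelf; five cross-pieces hold four cups. Origin at the centre of the underside.
- funnel: Aluminium moka funnel standing rim down, 58 mm across, 90 mm high. Bystander. Origin under its centre.
- tin: Red gasket tin with a steel lid, 87 mm across, 42 mm high. Bystander. Origin under its centre.
- pepper_grinder: Chrome pepper grinder, 58 mm across, 144 mm high. Bystander. Origin under its centre.
- cup_1: White espresso cup, 64 mm across, 58 mm high, standing in the rack. Bystander. Origin under its centre.
- cup_2: White espresso cup, 64 mm across, 58 mm high, standing in the rack. Bystander. Origin under its centre.
- cup_3: White espresso cup, 64 mm across, 58 mm high, standing in the rack. Bystander. Origin under its centre.
- cup_4: White espresso cup, 64 mm across, 58 mm high, standing in the rack. Bystander. Origin under its centre.
- knob: The knob, 74 mm tall, 0.08 to 0.17 kg: wing on top, flange below, then a cross-shaped stem 24 mm long with four splines along x and y, each 8 mm wide, 28 mm tip to tip, the lowest 9 mm tapered to 5 and 21 mm. Origin at the stem's tip, z up. It starts hanging by its flange on the stand.
Not all that is in view belongs to the job. What is shaped like the mill but green or pink is not meant.

How it is judged:
On the way, in this order (a step that is already met when the one before it is completed fails the run):
1. each of the two empty wells holds one nutmeg, the third nutmeg still in its own well (distance between nutmeg_3_center and well_c below 0.008 m and ((distance between nutmeg_1_center and well_a below 0.008 m and distance between nutmeg_2_center and well_b below 0.008 m) or (distance between nutmeg_1_center and well_b below 0.008 m and distance between nutmeg_2_center and well_a below 0.008 m))), for 0.2 s.
2. the knob's stem has meshed and entered the socket (z of knob_flange in the frame of socket below 0.012 m and horizontal distance between knob_flange and socket below 0.004 m and angle between knob_grip's own z axis and vertical below 0.1 rad), for 0.1 s.
At the end, for the whole second after the job is handed in: Three wells hold one nutmeg each (within 8 mm of the well point); knob upright (0.1 rad), within 4 mm of the socket axis, flange within 2.5 mm of the hub top, follower down over 5.5 mm, at rest, fingers still on it (over 2 N) (all of step 1 and horizontal distance between knob_flange and socket below 0.004 m and angle between knob_grip's own z axis and vertical below 0.1 rad and z of knob_flange in the frame of socket below 0.0025 m and value of joint follower above 0.0055 m and contact force between the fingers and knob above 2 N and linear speed of knob below 0.02 m/s); the arm keeps its last pose, push and grip.
It fails at once if a cup, the funnel, the tin or the pepper grinder is pushed more than 25 mm or tipped (distance of any of cup_1, cup_2, cup_3, cup_4, funnel, tin, pepper_grinder from where it was at the start of the episode above 0.025 m or angle between any of cup_1, cup_2, cup_3, cup_4, funnel, tin, pepper_grinder's own z axis and vertical above 0.5 rad).
It also fails if it takes over 67 s, if anything falls off the work surface, if the arm or the gripper's body presses on something with over 40 N, if the wrist force passes 120 N, or if a joint passes its speed limit or range.

## Working session

There is one attempt and no reset: what is moved stays moved. The work goes in short steps, Python scripts to look and compute and a shell command to move; the robot and the scene stay as the last step left them, time stands still between calls to the robot, and variables do not carry over. Pictures are saved under pics/ and viewed, at most 10 in all, crops included, and the job is handed in when it is done.

```bash
mkdir -p pics; cat > h.py <<'E'
import numpy as np, cv2
from scipy.spatial.transform import Rotation as R
from station import bot
def snap(n):
    st=bot.read_state(); s=bot.snapshot(n)
    if n=="wrist":
        T=np.eye(4);T[:3,:3]=R.from_rotvec(st["eef_rot"]).as_matrix();T[:3,3]=st["ee_pos"]
        s["wfc"]=T@np.array(s["T_tool_cam"])
    else: s["wfc"]=np.linalg.inv(np.array(s["camera_from_world"]))
    return s
def rays(s,uv):
    f=200/np.tan(np.radians(s["vfov"])/2);K=np.array([[f,0,s["cx"]],[0,f,s["cy"]],[0,0,1.]])
    # iterative undistort
    d=(np.array(uv,float).reshape(-1,2)-[s["cx"],s["cy"]])/f; p=d.copy()
    for _ in range(20): p=d/(1+s["k1"]*(p**2).sum(1,keepdims=True))
    return np.c_[p[:,0],-p[:,1],-np.ones(len(p))]
def atz(s,uv,z):
    r=rays(s,uv)@s["wfc"][:3,:3].T; o=s["wfc"][:3,3]
    return o+r*((z-o[2])/r[:,2])[:,None]
def cloud(s):
    v,u=np.mgrid[0:400,0:640]; r=rays(s,np.c_[u.ravel(),v.ravel()])*s["depth"].reshape(-1,1)
    return (r@s["wfc"][:3,:3].T+s["wfc"][:3,3]).reshape(400,640,3)
def save(s,name): cv2.imwrite("pics/"+name,s["image"][:,:,::-1])
E
python3 - <<'E'
from h import *
for n in("top","side"):
    s=snap(n);save(s,n+"0.png");print(n,s["vfov"],s["k1"],s["wfc"].round(3).tolist()); np.savez(n+".npz",c=cloud(s),d=s["depth"],im=s["image"])
print(bot.read_state())
E
```

```text
top 46.80412431811789 -0.0551841945375912 [[0.012, 0.998, -0.056, 0.484], [-1.0, 0.011, -0.018, -0.01], [-0.017, 0.056, 0.998, 1.369], [0.0, 0.0, 0.0, 1.0]]
side 45.26035398155277 0.04806448985537254 [[-0.997, 0.04, -0.072, 0.448], [-0.08, -0.68, 0.729, 0.962], [-0.019, 0.733, 0.68, 0.97], [0.0, 0.0, 0.0, 1.0]]
{'clock': 0.1, 'joint_positions': array([-1.18699126,  0.46831827, -0.01160449,  1.60350982,  0.00602022,
        1.07141749, -0.05625205]), 'joint_velocities': array([-2.41151994e-04, -2.21549766e-03,  2.81465964e-04, -2.20655060e-03,
       -6.36562343e-05,  5.82763842e-04, -9.68399038e-04]), 'joint_torque': array([ 1.47837738e-03, -5.21645415e+01, -1.21936627e-02, -2.44362170e+01,
       -5.67040883e-02,  1.41143583e-02,  5.35577522e-05]), 'ee_pos': array([0.26893372, 0.59120498, 0.22772567]), 'eef_rot': array([-6.65310152e-01, -3.07011920e+00,  2.52093006e-03]), 'force': array([-0.35552895, -0.32545253,  0.05366746]), 'ft_torque': array([-0.02634789, -0.01978597, -0.01194193]), 'gripper_force': 0.0, 'opening': 0.09186600655050135}
```

View pics/top0.png

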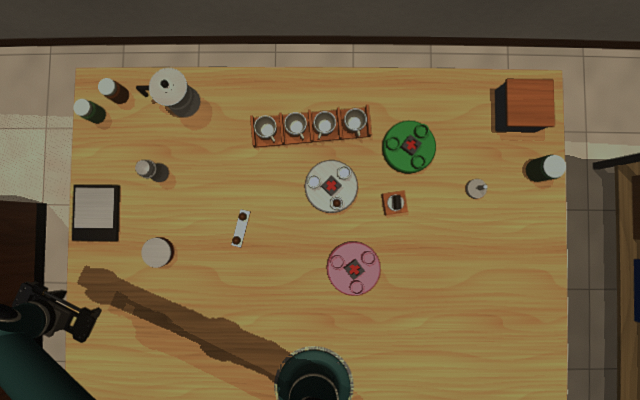

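View pics/side0.png

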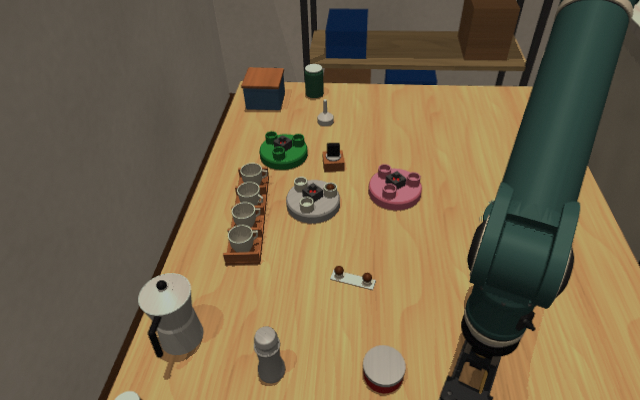

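The top view shows the chrome mill at (331,186), with wells at (314,182), (343,173) and the filled one at (336,203). The nutmegs are at (242,216) and (236,241), and the knob on its stand is at (396,203). The green and pink mills are decoys.

```bash
python3 - <<'E'
from h import *
s=snap("top");c=cloud(s)
for n,uv,z in [("hub",(331,186),.06),("w1",(314,182),.06),("w2",(343,173),.06),("wc",(336.5,203.5),.066),("n1",(242,216),.034),("n2",(236,241),.034),("knob",(397,202),.084)]:
    print(n,atz(s,uv,z)[0].round(4),c[int(uv[1]),int(uv[0])].round(4))
im=s["image"][150:260,220:420]; 
cv2.imwrite("pics/crop.png",cv2.resize(im[:,:,::-1],(800,440),interpolation=cv2.INTER_CUBIC))
E
```

```text
hub [ 0.5826 -0.0456  0.06  ] [ 0.5842 -0.0461  0.0388]
w1 [0.5935 0.0028 0.06  ] [0.5951 0.003  0.0401]
w2 [ 0.62   -0.0793  0.06  ] [ 0.622  -0.0804  0.0401]
wc [ 0.5328 -0.0613  0.066 ] [ 0.5343 -0.06    0.0637]
n1 [0.4947 0.2107 0.034 ] [0.4947 0.21   0.0383]
n2 [0.4223 0.2268 0.034 ] [0.4224 0.2264 0.0361]
knob [ 0.5381 -0.2288  0.084 ] [ 0.5382 -0.2294  0.0803]
```

View pics/crop.png

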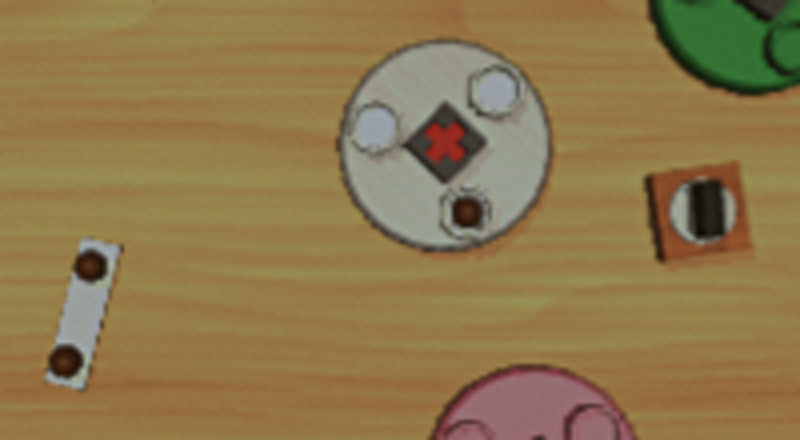

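Well_a is the upper-right well (0.620,-0.080) and well_b the left one (0.594,0.003), and the geometry is consistent with mill yaw of about -42°. The wing lies roughly along world x. I'll move above the nutmegs.

```bash

python3 -m jog '{"offset":[[0.47,-0.93,0],[0.47,-0.93,0],[0.47,-0.93,0],[0.47,-0.93,0],[0.47,-0.93,0]],"dr":[[0,0,0.1],[0,0,0.1],[0,0,0.1],[0,0,0.1],[0,0,0.1]]}' 1 20
python3 -m jog '{"offset":[[0.47,-0.93,0],[0.47,-0.93,0],[0.47,-0.93,0],[0.47,-0.93,0],[0.47,-0.93,0]],"dr":[[0,0,0.1],[0,0,0.1],[0,0,0.1],[0,0,0.1],[0,0,0.1]]}'
python3 -m jog '{"offset":[[0.47,-0.93,0],[0.47,-0.93,0],[0.47,-0.93,0],[0.47,-0.93,0],[0.47,-0.93,0]],"dr":[[0,0,0.1],[0,0,0.1],[0,0,0.1],[0,0,0.1],[0,0,0.1]]}'
python3 -m jog '{"offset":[[0.47,-0.93,-0.3],[0.47,-0.93,-0.3],[0.47,-0.93,-0.3],[0.47,-0.93,-0.3],[0,0,0]],"dr":[[0,0,0.1],[0,0,0.1],[0,0,0.1],[0,0,0.1],[0,0,0.1]]}'
python3 - <<'E'
from h import *
s=snap("wrist");save(s,"w1.png");st=bot.read_state();print(st["clock"],st["ee_pos"],st["eef_rot"],np.array(s["T_tool_cam"]).round(3).tolist())
np.savez("w1.npz",c=cloud(s),im=s["image"])
E
```

```text
clock: 0.57
ee_pos: [0.3163, 0.4976, 0.2282]
eef_rot: [-0.584, -3.087, 0.001]
force: [0.6, 0.3, -0.6]
opening: 0.0921
gripper_force: 0.0
clock: 0.98
ee_pos: [0.3634, 0.4046, 0.2284]
eef_rot: [-0.503, -3.101, 0.001]
force: [-0.4, -0.9, 0.3]
opening: 0.0921
gripper_force: 0.0
clock: 1.4
ee_pos: [0.4103, 0.3116, 0.2285]
eef_rot: [-0.422, -3.113, 0.0]
force: [1.1, 0.8, 0.1]
opening: 0.0921
gripper_force: 0.0
clock: 1.82
ee_pos: [0.4489, 0.2337, 0.2034]
eef_rot: [-0.349, -3.121, 0.005]
force: [0.1, 0.7, 0.2]
opening: 0.092
gripper_force: 0.0
1.8667 [0.44813851 0.23609831 0.20396317] [-3.45513877e-01 -3.12169754e+00  2.25893440e-03] [[0.001, 0.957, 0.29, 0.083], [1.0, -0.001, 0.001, -0.001], [0.001, 0.29, -0.957, -0.156], [0.0, 0.0, 0.0, 1.0]]
```

View pics/w1.png

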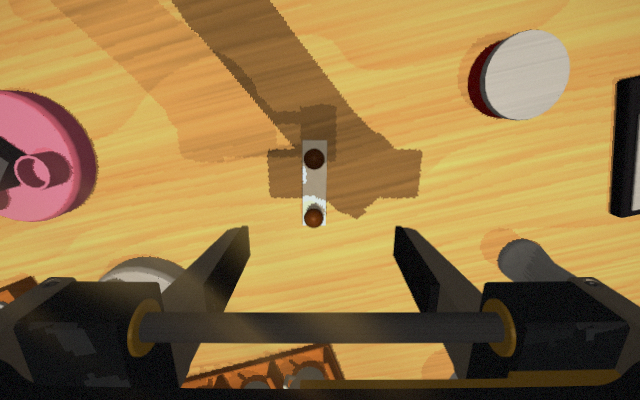

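The wrist view shows nutmegs at (315,159) and (314,217), on the strip that runs along the camera's vertical. Next I'll compute their centres.

```bash
cat >> h.py <<'E'
def blobs(s,m,z,lo=40,hi=3000):
    n,l,st,ce=cv2.connectedComponentsWithStats(m.astype(np.uint8)); c=cloud(s)
    for i in range(1,n):
        if lo<st[i,4]<hi:
            q=c[l==i]; print("px",ce[i].round(1),"area",st[i,4],"atz",atz(s,ce[i],z)[0].round(4),"cloud med",np.median(q,0).round(4),"max",q[:,2].max().round(4))
E
python3 - <<'E'
from h import *
s=snap("wrist");p=cloud(s);im=s["image"].astype(int)
m=(im.max(2)<110)&(p[...,2]>.015)&(p[...,2]<.045)&(abs(p[...,0]-.458)<.08)&(abs(p[...,1]-.219)<.05)
blobs(s,m,.028)
print(bot.read_state()["ee_pos"])
E
```

```text
px [311.8 159.2] area 342 atz [0.4227 0.2291 0.028 ] cloud med [0.4216 0.2296 0.0336] max 0.0388
px [311.3 217.4] area 264 atz [0.4914 0.2125 0.028 ] cloud med [0.4889 0.2134 0.033 ] max 0.0383
[0.44768982 0.23780219 0.20435965]
```

```bash

python3 -m jog '{"offset":[[0.455,-0.263,-0.9],[0.455,-0.263,-0.9],[0.455,-0.263,-0.9],[0.455,-0.263,-0.9],[0.455,-0.263,-0.9]],"dr":[[0,0,0],[0,0,0],[0,0,0],[0,0,0],[0,0,0]]}' 1 12
python3 -m jog '{"offset":[[0,0,-1],[0,0,-1],[0,0,-1],[0,0,-0.7],[0,0,-0.4]],"dr":[[0,0,0],[0,0,0],[0,0,0],[0,0,0],[0,0,0]]}'
python3 -m jog '{"offset":[[0,0,0],[0,0,0],[0,0,0],[0,0,0],[0,0,0]],"dr":[[0,0,0],[0,0,0],[0,0,0],[0,0,0],[0,0,0]]}' -1 12
python3 -m jog '{"offset":[[0,0,0],[0,0,0],[0,0,0],[0,0,0],[0,0,0]],"dr":[[0,0,0],[0,0,0],[0,0,0],[0,0,0],[0,0,0]]}'
```

```text
clock: 2.33
ee_pos: [0.4932, 0.2137, 0.1141]
eef_rot: [0.337, 3.123, 0.002]
force: [-0.4, -0.1, 0.3]
opening: 0.0918
gripper_force: 0.0
clock: 2.75
ee_pos: [0.4918, 0.2133, 0.031]
eef_rot: [-0.338, -3.121, 0.001]
force: [-0.6, -0.2, 0.3]
opening: 0.0918
gripper_force: 0.0
clock: 3.17
ee_pos: [0.4938, 0.2124, 0.0336]
eef_rot: [0.341, 3.122, 0.002]
force: [0.2, 0.2, 0.5]
opening: 0.0606
gripper_force: 0.0
clock: 3.58
ee_pos: [0.4932, 0.212, 0.0326]
eef_rot: [0.341, 3.123, 0.0]
force: [-0.6, 0.2, 0.0]
opening: 0.0274
gripper_force: 0.0
```

```bash

python3 -m jog '{"offset":[[0,0,0],[0,0,0],[0,0,0.1],[0,0,0.3],[0,0,0.6]],"dr":[[0,0,0],[0,0,0],[0,0,0],[0,0,0],[0,0,0]]}'
python3 -m jog '{"offset":[[0,0,0.8],[0,0,0.8],[0,0,0.8],[0,0,0.8],[0,0,0.8]],"dr":[[0,0,0],[0,0,0],[0,0,0],[0,0,0],[0,0,0]]}'
python3 -m jog '{"offset":[[0.32,-0.92,0.42],[0.32,-0.92,0.42],[0.32,-0.92,0.42],[0.32,-0.92,0.42],[0.32,-0.92,0.42]],"dr":[[0,0,0],[0,0,0],[0,0,0],[0,0,0],[0,0,0]]}'
python3 -m jog '{"offset":[[0.32,-0.92,0.42],[0.32,-0.92,0.42],[0.32,-0.92,0.42],[0.32,-0.92,0.42],[0.32,-0.92,0.42]],"dr":[[0,0,0],[0,0,0],[0,0,0],[0,0,0],[0,0,0]]}'
python3 -m jog '{"offset":[[0.32,-0.92,0.42],[0.32,-0.92,0.42],[0.32,-0.92,0.42],[0.32,-0.92,0.42],[0,0,0]],"dr":[[0,0,0],[0,0,0],[0,0,0],[0,0,0],[0,0,0]]}'
python3 -m jog '{"offset":[[0,0,0],[0,0,0],[0,0,0]],"dr":[[0,0,0],[0,0,0],[0,0,0]]}'
python3 - <<'E'
from h import *
s=snap("wrist");save(s,"w2.png");import pickle;pickle.dump(s,open("w2.pkl","wb"))
E
```

```text
clock: 4.0
ee_pos: [0.4922, 0.2113, 0.0521]
eef_rot: [-0.341, -3.121, 0.003]
force: [-0.4, 0.0, 0.2]
opening: 0.0232
gripper_force: 12.0
clock: 4.42
ee_pos: [0.4933, 0.2119, 0.1345]
eef_rot: [0.341, 3.122, 0.001]
force: [0.1, -0.2, 0.3]
opening: 0.0226
gripper_force: 12.0
clock: 4.83
ee_pos: [0.5254, 0.119, 0.1762]
eef_rot: [0.341, 3.122, 0.001]
force: [-0.2, 0.1, -0.3]
opening: 0.0228
gripper_force: 12.0
clock: 5.25
ee_pos: [0.5573, 0.0269, 0.2182]
eef_rot: [0.341, 3.122, 0.001]
force: [-0.1, 0.2, -0.4]
opening: 0.0227
gripper_force: 12.0
clock: 5.67
ee_pos: [0.5842, -0.0505, 0.2531]
eef_rot: [0.35, 3.117, -0.003]
force: [1.2, -1.2, -0.4]
opening: 0.0228
gripper_force: 12.0
clock: 5.92
ee_pos: [0.5821, -0.044, 0.2499]
eef_rot: [-0.338, -3.122, -0.001]
force: [-0.2, 0.7, -0.7]
opening: 0.0229
gripper_force: 12.0
```

View pics/w2.png

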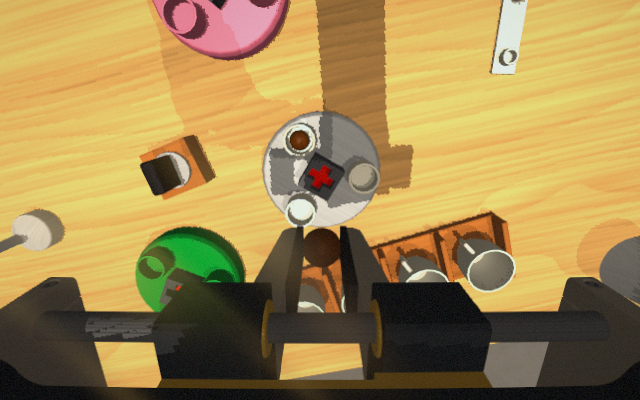

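The wrist view shows the held nutmeg between the jaws. On the mill, the red cross is at (320,177), well_c at (300,139), well_b at (363,178), well_a at (301,209) and the knob wing around (161,174).

```bash
python3 - <<'E'
from h import *
import pickle
s=pickle.load(open("w2.pkl","rb"));p=cloud(s);im=s["image"].astype(int)
for n,uv in [("a",(301,209)),("b",(363,178)),("c",(300,139)),("hub",(321,176))]: print(n,atz(s,uv,.06)[0].round(4))
red=(im[...,0]>120)&(im[...,1]<60)&(abs(p[...,0]-.583)<.03)&(abs(p[...,1]+.046)<.03)
blobs(s,red,.044)
dk=(im.max(2)<90)|red
m=dk&(abs(p[...,0]-.583)<.032)&(abs(p[...,1]+.046)<.032)&(p[...,2]>.03)
m=cv2.morphologyEx(m.astype(np.uint8),cv2.MORPH_CLOSE,np.ones((5,5)))
blobs(s,m,.06)
n,l,st,ce=cv2.connectedComponentsWithStats(m);i=1+st[1:,4].argmax();v,u=np.where(l==i)
q=atz(s,np.c_[u,v],.06)[:,:2].astype(np.float32);r=cv2.minAreaRect(q*1000);print("hubrect",r)
# plane z at top
print("z hub/rims",np.median(p[l==i],0))
# wing: dark, z>.07
m=(p[...,2]>.078)&(p[...,2]<.09)&(abs(p[...,0]-.538)<.06)&(abs(p[...,1]+.229)<.06)
blobs(s,m,.084);q=p[m][:,:2].astype(np.float32);print(cv2.minAreaRect(q*1000),np.median(p[m],0))
# stand angle
m=(p[...,2]>.028)&(p[...,2]<.038)&(abs(p[...,0]-.538)<.07)&(abs(p[...,1]+.229)<.07);print("stand",cv2.minAreaRect(p[m][:,:2].astype(np.float32)*1000))
print(bot.read_state()["ee_pos"])
E
```

```text
a [ 0.617  -0.0786  0.06  ]
b [0.5944 0.0035 0.06  ]
c [ 0.5331 -0.0598  0.06  ]
hub [ 0.5812 -0.0454  0.06  ]
px [320.3 176. ] area 283 atz [ 0.5848 -0.047   0.044 ] cloud med [ 0.5848 -0.047   0.0433] max 0.0473
px [321.7 175.6] area 1318 atz [ 0.581  -0.0445  0.06  ] cloud med [ 0.5825 -0.045   0.0584] max 0.4055
hubrect ((779.32177734375, -135.0908203125), (486.0296630859375, 295.39483642578125), 77.93319702148438)
z hub/rims [ 0.56095694 -0.04001594  0.34435987]
px [153.2 177.4] area 525 atz [ 0.5369 -0.2291  0.084 ] cloud med [ 0.537  -0.2293  0.0832] max 0.0854
((537.7178344726562, -230.96180725097656), (39.12881088256836, 16.889772415161133), 3.0477676391601562) [ 0.53703054 -0.22931707  0.0832043 ]
stand ((537.9254150390625, -231.69947814941406), (63.87009811401367, 65.3040771484375), 9.69560718536377)
[ 0.58221063 -0.04406424  0.24983213]
```

```bash
python3 - <<'E'
from h import *
import pickle
s=pickle.load(open("w2.pkl","rb"));im=s["image"].astype(int)[225:275,295:350]
m=(im[...,0]-im[...,2]>18)&(im.max(2)<120)
n,l,st,ce=cv2.connectedComponentsWithStats(m.astype(np.uint8));i=1+st[1:,4].argmax();print(st[i],ce[i]+[295,225]);
for z in(.242,.246):print(atz(s,[ce[i]+[295,225],(322,247)],z).round(4))
E
python3 -m jog '{"offset":[[0.15,0.6,-0.8],[0.15,0.6,-0.8],[0.15,0.6,-0.8],[0.15,0.6,-0.8],[0,0,-0.8]],"dr":[[0,0,0],[0,0,0],[0,0,0],[0,0,0],[0,0,0]]}'
python3 -m jog '{"offset":[[0,0,-0.8],[0,0,-0.5],[0,0,-0.3],[0,0,0],[0,0,0]],"dr":[[0,0,0],[0,0,0],[0,0,0],[0,0,0],[0,0,0]]}'
```

```text
[   0    3   46   47 1602] [316.85018727 249.86142322]
[[ 0.5841 -0.0484  0.242 ]
 [ 0.5829 -0.0449  0.242 ]]
[[ 0.5821 -0.0479  0.246 ]
 [ 0.5809 -0.0445  0.246 ]]
clock: 6.38
ee_pos: [0.5947, 0.0069, 0.1691]
eef_rot: [-0.333, -3.123, -0.003]
force: [-0.2, 0.1, -0.2]
opening: 0.0228
gripper_force: 12.0
clock: 6.8
ee_pos: [0.595, 0.0025, 0.1384]
eef_rot: [0.341, 3.123, 0.0]
force: [1.1, -0.1, 0.1]
opening: 0.0227
gripper_force: 12.0
```

```bash

python3 -m jog '{"offset":[[0,0.05,-0.7],[0,0,-0.7],[0,0,-0.7],[0,0,-0.5],[0,0,-0.3]],"dr":[[0,0,0],[0,0,0],[0,0,0],[0,0,0],[0,0,0]]}'
python3 -m jog '{"offset":[[0,0,-0.15],[0,0,0],[0,0,0],[0,0,0]],"dr":[[0,0,0],[0,0,0],[0,0,0],[0,0,0]]}'
```

```text
clock: 7.22
ee_pos: [0.5949, 0.0033, 0.0799]
eef_rot: [0.341, 3.123, 0.0]
force: [-0.2, 0.7, -0.4]
opening: 0.023
gripper_force: 12.0
clock: 7.55
ee_pos: [0.5954, 0.0034, 0.078]
eef_rot: [0.341, 3.122, 0.0]
force: [-0.0, 0.4, 0.5]
opening: 0.0229
gripper_force: 12.0
```

```bash

python3 -m jog '{"offset":[[0,0,0],[0,0,0],[0,0,0],[0,0,0],[0,0,0]],"dr":[[0,0,0],[0,0,0],[0,0,0],[0,0,0],[0,0,0]]}' -0.13
python3 -m jog '{"offset":[[0,0,0.5],[0,0,0.9],[0,0,0.9],[0,0,0.9],[0,0,0.9]],"dr":[[0,0,0],[0,0,0],[0,0,0],[0,0,0],[0,0,0]]}'
python3 -m jog '{"offset":[[-0.72,0.935,0.2],[-0.72,0.935,0.2],[-0.72,0.935,0.2],[-0.72,0.935,0.2],[-0.72,0.935,0.2]],"dr":[[0,0,0],[0,0,0],[0,0,0],[0,0,0],[0,0,0]]}' 1
python3 -m jog '{"offset":[[-0.72,0.935,0],[-0.72,0.935,0],[-0.72,0.935,0],[-0.72,0.935,0],[-0.72,0.935,0]],"dr":[[0,0,0],[0,0,0],[0,0,0],[0,0,0],[0,0,0]]}'
python3 -m jog '{"offset":[[-0.72,0.935,-0.5],[-0.72,0.935,-0.5],[0,0,-0.5],[0,0,0],[0,0,0]],"dr":[[0,0,0],[0,0,0],[0,0,0],[0,0,0],[0,0,0]]}'
```

```text
clock: 7.97
ee_pos: [0.5948, 0.0034, 0.0773]
eef_rot: [0.341, 3.123, 0.0]
force: [-0.9, 0.4, -0.1]
opening: 0.0399
gripper_force: 0.0
clock: 8.38
ee_pos: [0.5949, 0.0033, 0.1608]
eef_rot: [0.341, 3.123, 0.0]
force: [-0.6, 0.7, 0.1]
opening: 0.0398
gripper_force: 0.0
clock: 8.8
ee_pos: [0.5222, 0.0976, 0.1802]
eef_rot: [0.341, 3.122, 0.001]
force: [-0.0, 0.2, -0.3]
opening: 0.0709
gripper_force: 0.0
clock: 9.22
ee_pos: [0.4502, 0.1912, 0.1801]
eef_rot: [0.341, 3.122, 0.001]
force: [-0.0, 0.4, -0.5]
opening: 0.0922
gripper_force: 0.0
clock: 9.63
ee_pos: [0.4224, 0.2271, 0.1493]
eef_rot: [0.342, 3.123, -0.001]
force: [0.5, -0.7, -0.3]
opening: 0.0922
gripper_force: 0.0
```

```bash

python3 -m jog '{"offset":[[0,0.05,-0.9],[0,0,-1],[0,0,-1],[0,0,-1],[0,0,-1]],"dr":[[0,0,0],[0,0,0],[0,0,0],[0,0,0],[0,0,0]]}'
python3 -m jog '{"offset":[[0,0,-0.7],[0,0,-0.3],[0,0,0],[0,0,0],[0,0,0]],"dr":[[0,0,0],[0,0,0],[0,0,0],[0,0,0],[0,0,0]]}' -1 12
python3 -m jog '{"offset":[[0,0,0],[0,0,0],[0,0,0],[0,0,0],[0,0,0]],"dr":[[0,0,0],[0,0,0],[0,0,0],[0,0,0],[0,0,0]]}'
python3 -m jog '{"offset":[[0,0,0],[0,0,0],[0,0,0],[0,0,0.3],[0,0,0.6]],"dr":[[0,0,0],[0,0,0],[0,0,0],[0,0,0],[0,0,0]]}'
```

```text
clock: 10.05
ee_pos: [0.4238, 0.2278, 0.0512]
eef_rot: [0.345, 3.121, 0.001]
force: [-0.7, -0.2, 0.5]
opening: 0.0919
gripper_force: 0.0
clock: 10.47
ee_pos: [0.4231, 0.2288, 0.0322]
eef_rot: [0.342, 3.121, 0.002]
force: [-0.1, -0.8, 0.5]
opening: 0.0606
gripper_force: 0.0
clock: 10.88
ee_pos: [0.4221, 0.2289, 0.0314]
eef_rot: [0.341, 3.123, 0.0]
force: [-0.5, -0.2, 0.2]
opening: 0.0277
gripper_force: 0.0
clock: 11.3
ee_pos: [0.4208, 0.2278, 0.0484]
eef_rot: [-0.341, -3.12, 0.004]
force: [0.3, -0.5, -0.9]
opening: 0.0227
gripper_force: 12.0
```

```bash

python3 -m jog '{"offset":[[0,0,0.9],[0,0,0.9],[0,0,0.9],[0,0,0.9],[0,0,0.9]],"dr":[[0,0,0],[0,0,0],[0,0,0],[0,0,0],[0,0,0]]}'
python3 -m jog '{"offset":[[0.58,-0.906,0.2],[0.58,-0.906,0.2],[0.58,-0.906,0.2],[0.58,-0.906,0.2],[0.58,-0.906,0.2]],"dr":[[0,0,0],[0,0,0],[0,0,0],[0,0,0],[0,0,0]]}'
python3 -m jog '{"offset":[[0.58,-0.906,0.2],[0.58,-0.906,0.2],[0.58,-0.906,0.2],[0.58,-0.906,0.2],[0.58,-0.906,0.2]],"dr":[[0,0,0],[0,0,0],[0,0,0],[0,0,0],[0,0,0]]}'
python3 -m jog '{"offset":[[0.58,-0.906,0.2],[0.58,-0.906,0.2],[0.58,-0.906,0.2],[0.58,-0.906,0.2],[0.58,-0.906,0.2]],"dr":[[0,0,0],[0,0,0],[0,0,0],[0,0,0],[0,0,0]]}'
python3 -m jog '{"offset":[[0.58,-0.906,0.2],[0.58,-0.906,0.2],[0,0,0],[0,0,0],[0,0,0]],"dr":[[0,0,0],[0,0,0],[0,0,0],[0,0,0],[0,0,0]]}'
python3 - <<'E'
from h import *
s=snap("wrist");save(s,"w3.png");import pickle;pickle.dump(s,open("w3.pkl","wb"));print(bot.read_state()["ee_pos"])
E
```

```text
clock: 11.72
ee_pos: [0.4215, 0.2281, 0.1401]
eef_rot: [-0.341, -3.122, 0.001]
force: [0.4, -0.1, 0.2]
opening: 0.0233
gripper_force: 12.0
clock: 12.13
ee_pos: [0.48, 0.1368, 0.1596]
eef_rot: [-0.341, -3.122, 0.001]
force: [-0.2, 0.2, 0.1]
opening: 0.0228
gripper_force: 12.0
clock: 12.55
ee_pos: [0.5378, 0.0463, 0.1795]
eef_rot: [-0.341, -3.122, 0.001]
force: [0.2, -0.3, 0.8]
opening: 0.0228
gripper_force: 12.0
clock: 12.97
ee_pos: [0.5958, -0.0442, 0.1994]
eef_rot: [-0.341, -3.122, 0.0]
force: [-0.2, 0.7, -0.4]
opening: 0.0227
gripper_force: 12.0
clock: 13.38
ee_pos: [0.6183, -0.0786, 0.2067]
eef_rot: [-0.34, -3.121, -0.001]
force: [-0.2, 0.1, -0.1]
opening: 0.0229
gripper_force: 12.0
[ 0.61835508 -0.07806538  0.20677911]
```

View pics/w3.png

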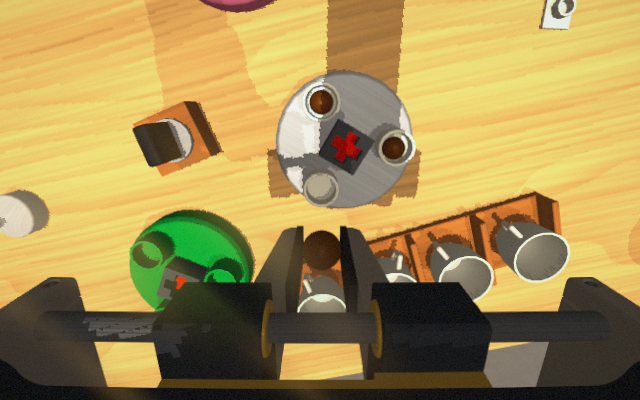

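Well_b now holds a nutmeg (394,148), and well_a is at (320,188).

```bash
python3 - <<'E'
from h import *
import pickle
s=pickle.load(open("w3.pkl","rb"))
for n,uv,z in [("a",(320.5,188),.06),("b",(395.5,148.5),.06),("c",(322,102.5),.06),("hub",(346.5,146.5),.06),("ball",(322,249),.2)]: print(n,atz(s,uv,z)[0].round(4))
E
python3 -m jog '{"offset":[[0.04,-0.08,-0.9],[0,0,-0.9],[0,0,-0.9],[0,0,-0.9],[0,0,-0.9]],"dr":[[0,0,0],[0,0,0],[0,0,0],[0,0,0],[0,0,0]]}'
python3 -m jog '{"offset":[[0,0,-0.8],[0,0,-0.5],[0,0,-0.3],[0,0,0],[0,0,0]],"dr":[[0,0,0],[0,0,0],[0,0,0],[0,0,0],[0,0,0]]}'
```

```text
a [ 0.6201 -0.0811  0.06  ]
b [0.5955 0.003  0.06  ]
c [ 0.5354 -0.0609  0.06  ]
hub [ 0.5828 -0.0457  0.06  ]
ball [ 0.6199 -0.0797  0.2   ]
clock: 13.85
ee_pos: [0.6194, -0.0792, 0.1164]
eef_rot: [-0.338, -3.123, -0.001]
force: [0.4, -0.4, -0.1]
opening: 0.0228
gripper_force: 12.0
clock: 14.27
ee_pos: [0.6202, -0.0805, 0.0856]
eef_rot: [0.34, 3.123, 0.0]
force: [1.0, 0.2, -1.3]
opening: 0.0227
gripper_force: 12.0
```

```bash

python3 -m jog '{"offset":[[0,0,-0.3],[0,0,-0.1],[0,0,0],[0,0,0]],"dr":[[0,0,0],[0,0,0],[0,0,0],[0,0,0]]}'
python3 -m jog '{"offset":[[0,0,0],[0,0,0],[0,0,0],[0,0,0],[0,0,0]],"dr":[[0,0,0],[0,0,0],[0,0,0],[0,0,0],[0,0,0]]}' -0.13
python3 -m jog '{"offset":[[0,0,0.6],[0,0,1],[0,0,1],[0,0,1],[0,0,1]],"dr":[[0,0,0],[0,0,0],[0,0,0],[0,0,0],[0,0,0]]}'
python3 -m jog '{"offset":[[-0.415,-0.75,0.2],[-0.415,-0.75,0.2],[-0.415,-0.75,0.2],[-0.415,-0.75,0.2],[-0.415,-0.75,0.2]],"dr":[[0,0,0.26],[0,0,0.26],[0,0,0.26],[0,0,0.26],[0,0,0.26]]}' 1
python3 -m jog '{"offset":[[-0.415,-0.75,0.2],[-0.415,-0.75,0.2],[-0.415,-0.75,0.2],[-0.415,-0.75,0.2],[-0.415,-0.75,0.2]],"dr":[[0,0,0.26],[0,0,0.26],[0,0,0.26],[0,0,0.26],[0,0,0.26]]}'
python3 -m jog '{"offset":[[0,0,0],[0,0,0],[0,0,0]],"dr":[[0,0,0],[0,0,0],[0,0,0]]}'
python3 - <<'E'
from h import *
s=snap("wrist");save(s,"w4.png");import pickle;pickle.dump(s,open("w4.pkl","wb"));st=bot.read_state();print(st["ee_pos"],st["joint_positions"])
p=cloud(s)
m=(p[...,2]>.079)&(p[...,2]<.09)&(abs(p[...,0]-.538)<.05)&(abs(p[...,1]+.229)<.04)
blobs(s,m,.084);q=p[m][:,:2].astype(np.float32);print(cv2.minAreaRect(q*1000),np.median(p[m],0))
e=p[m][:,:2]-p[m][:,:2].mean(0);w=np.linalg.eigh(e.T@e)[1][:,1];print("yaw",np.degrees(np.arctan2(w[1],w[0])),"tool y",(2*np.degrees(np.arctan2(st["eef_rot"][1],st["eef_rot"][0]))-90)%180)
E
```

```text
clock: 14.6
ee_pos: [0.6201, -0.0809, 0.0774]
eef_rot: [0.341, 3.123, 0.0]
force: [-0.5, -0.2, 0.8]
opening: 0.0229
gripper_force: 12.0
clock: 15.02
ee_pos: [0.6201, -0.0809, 0.0773]
eef_rot: [0.341, 3.123, 0.0]
force: [-0.3, 0.2, -0.5]
opening: 0.0402
gripper_force: 0.0
clock: 15.43
ee_pos: [0.6201, -0.0809, 0.1711]
eef_rot: [0.341, 3.122, 0.0]
force: [1.1, 1.3, -0.5]
opening: 0.04
gripper_force: 0.0
clock: 15.85
ee_pos: [0.5782, -0.1566, 0.1905]
eef_rot: [0.125, 3.138, -0.0]
force: [0.5, 0.8, 0.6]
opening: 0.0715
gripper_force: 0.0
clock: 16.27
ee_pos: [0.5366, -0.2317, 0.2105]
eef_rot: [-0.088, 3.139, -0.0]
force: [0.6, 0.1, -0.4]
opening: 0.092
gripper_force: 0.0
clock: 16.52
ee_pos: [0.5376, -0.2297, 0.2095]
eef_rot: [-0.087, 3.14, 0.001]
force: [0.5, 0.6, 0.6]
opening: 0.092
gripper_force: 0.0
[ 0.53764609 -0.22934975  0.20918205] [ 0.17221834  0.37787144  0.22071388  1.79935414 -0.09872597  0.97507239
  2.06021254]
px [320.5 189.5] area 599 atz [ 0.5355 -0.2317  0.084 ] cloud med [ 0.5359 -0.2317  0.083 ] max 0.0855
((536.5403442382812, -231.70909118652344), (38.76750183105469, 15.294400215148926), 3.4644224643707275) [ 0.53594927 -0.23165776  0.08300293]
yaw -176.53067888631531 tool y 93.21299065481645
```

View pics/w4.png

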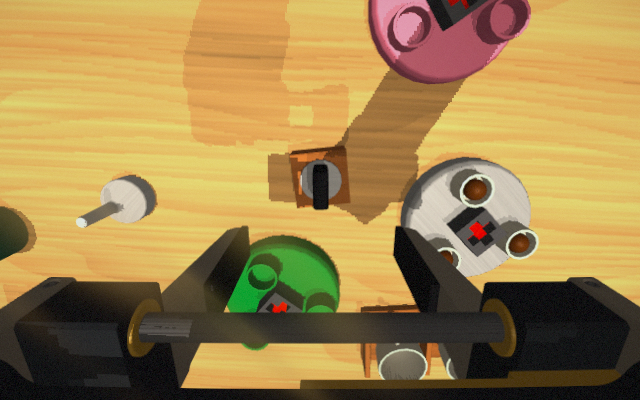

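The wing is at (320,189) and its yaw matches the jaws. I'll descend and grip.

```bash

python3 -m jog '{"offset":[[-0.05,-0.085,-1],[0,0,-1],[0,0,-1],[0,0,-1],[0,0,-1]],"dr":[[0,0,0],[0,0,0],[0,0,0],[0,0,0],[0,0,0]]}'
python3 -m jog '{"offset":[[0,0,-0.9],[0,0,-0.7],[0,0,-0.5],[0,0,-0.35],[0,0,0]],"dr":[[0,0,0],[0,0,0],[0,0,0],[0,0,0],[0,0,0]]}'
python3 -m jog '{"offset":[[0,0,0],[0,0,0],[0,0,0],[0,0,0],[0,0,0]],"dr":[[0,0,0],[0,0,0],[0,0,0],[0,0,0],[0,0,0]]}' -1 40
python3 -m jog '{"offset":[[0,0,0],[0,0,0],[0,0,0],[0,0,0],[0,0,0]],"dr":[[0,0,0],[0,0,0],[0,0,0],[0,0,0],[0,0,0]]}'
python3 -m jog '{"offset":[[0,0,0],[0,0,0],[0,0,0]],"dr":[[0,0,0],[0,0,0],[0,0,0]]}'
```

```text
clock: 16.98
ee_pos: [0.5367, -0.2309, 0.108]
eef_rot: [0.089, -3.14, -0.001]
force: [0.4, 0.4, -1.1]
opening: 0.092
gripper_force: 0.0
clock: 17.4
ee_pos: [0.5356, -0.2315, 0.0588]
eef_rot: [0.088, -3.138, -0.002]
force: [0.2, 0.6, -0.1]
opening: 0.0915
gripper_force: 0.0
clock: 17.82
ee_pos: [0.5364, -0.2327, 0.0608]
eef_rot: [-0.086, 3.139, -0.0]
force: [0.2, 0.1, -0.2]
opening: 0.0608
gripper_force: 0.0
clock: 18.23
ee_pos: [0.536, -0.2326, 0.0602]
eef_rot: [-0.086, 3.14, 0.0]
force: [1.5, 0.1, 0.8]
opening: 0.0273
gripper_force: 0.0
clock: 18.48
ee_pos: [0.536, -0.2325, 0.0602]
eef_rot: [0.086, -3.14, -0.0]
force: [-0.4, 0.1, 0.8]
opening: 0.0154
gripper_force: 40.0
```

```bash

python3 -m jog '{"offset":[[0,0,0.4],[0,0,0.8],[0,0,0.9],[0,0,0.9],[0,0,0.9]],"dr":[[0,0,0],[0,0,0],[0,0,0],[0,0,0],[0,0,0]]}'
python3 -m jog '{"offset":[[0,0,0.9],[0.211,0.85,0],[0.211,0.85,0],[0.211,0.85,0],[0.211,0.85,0]],"dr":[[0,0,0],[0,0,-0.703],[0,0,-0.703],[0,0,-0.703],[0,0,-0.703]]}'
python3 -m jog '{"offset":[[0.211,0.85,0],[0.211,0.85,0],[0.211,0.85,0],[0.211,0.85,0],[0.211,0.85,0]],"dr":[[0,0,-0.703],[0,0,-0.703],[0,0,-0.703],[0,0,-0.703],[0,0,-0.703]]}'
python3 -m jog '{"offset":[[0.211,0.85,0],[0.211,0.85,0],[0,0,0],[0,0,0],[0,0,0]],"dr":[[0,0,-0.703],[0,0,-0.703],[0,0,0],[0,0,0],[0,0,0]]}'
python3 - <<'E'
from h import *
s=snap("wrist");save(s,"w5.png");import pickle;pickle.dump(s,open("w5.pkl","wb"));st=bot.read_state();print(st["ee_pos"],st["joint_positions"],st["force"])
p=cloud(s);t=st["ee_pos"]
m=(p[...,2]>t[2]+.018)&(p[...,2]<t[2]+.03)&(abs(p[...,:2]-t[:2]).max(2)<.026)
blobs(s,m,t[2]+.024);q=p[m][:,:2].astype(np.float32)
if len(q):print(cv2.minAreaRect(q*1000))
print("tool y",(2*np.degrees(np.arctan2(st["eef_rot"][1],st["eef_rot"][0]))-90)%180)
E
```

```text
clock: 18.9
ee_pos: [0.5358, -0.2326, 0.1394]
eef_rot: [0.086, -3.14, 0.0]
force: [-0.5, -0.5, -0.6]
opening: 0.0158
gripper_force: 40.0
clock: 19.32
ee_pos: [0.5529, -0.164, 0.1569]
eef_rot: [0.382, 3.118, 0.0]
force: [-0.3, 0.6, -0.8]
opening: 0.0159
gripper_force: 40.0
clock: 19.73
ee_pos: [0.574, -0.0788, 0.1567]
eef_rot: [0.946, 2.996, 0.0]
force: [0.7, -0.8, -0.8]
opening: 0.0159
gripper_force: 40.0
clock: 20.15
ee_pos: [0.5822, -0.0466, 0.1564]
eef_rot: [1.157, 2.921, -0.001]
force: [0.9, 0.5, -0.5]
opening: 0.0159
gripper_force: 40.0
[ 0.58211035 -0.04705217  0.15642968] [-0.25409079  0.45107498  0.35657744  1.85041931 -0.19880905  0.87475071
  1.01309427] [-0.06859875  0.40678705 -0.3799155 ]
px [321.6 267.9] area 2893 atz [ 0.5794 -0.0452  0.1804] cloud med [ 0.5809 -0.0469  0.1795] max 0.1864
((583.6279907226562, -43.31315612792969), (41.83465576171875, 41.55709457397461), 74.736572265625)
tool y 46.71136988884015
```

View pics/w5.png

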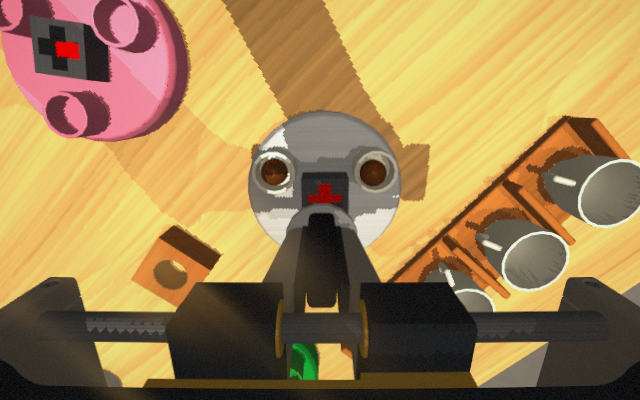

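The knob is held upright over the hub. The hub square lines up with the view, and the nutmegs are in wells b and c at (372,174) and (274,172). I'll check the knob's offset in the hand.

```bash
python3 - <<'E'
from h import *
import pickle
s=pickle.load(open("w5.pkl","rb"));p=cloud(s);t=np.array([.5821,-.04705,.15643])
a=np.radians(136.7);X=np.array([np.cos(a),np.sin(a)]);Y=np.array([np.sin(a),-np.cos(a)])
for v in range(195,320,6):
    q=p[v,318:328]; d=q[:,:2]-t[:2]; print(v,np.median(d@X).round(4),np.median(d@Y).round(4),np.median(q[:,2]).round(4),s["image"][v,322])
# left/right edges of wing row 250-300
def tool(n,uv,z):
    d=atz(s,uv,z)[0][:2]-t[:2];print(n,d@X,d@Y,(d+t[:2]).round(4))
tool("b",(373,173),.06);tool("c",(275.5,172),.06)
E
```

```text
195 -0.0006 0.0003 0.0432 [135  18  12]
201 -0.0067 0.0003 0.0427 [136  12   6]
207 0.02 -0.0 0.1356 [110 106  98]
213 0.0178 -0.0 0.1405 [44 43 41]
219 0.0178 -0.0001 0.1507 [14 12 12]
225 0.0179 -0.0001 0.1598 [10  9  7]
231 0.0178 -0.0001 0.1677 [25 22 21]
237 0.0176 -0.0001 0.1748 [26 18 20]
243 0.0164 -0.0001 0.1792 [27 23 21]
249 0.0134 -0.0001 0.1797 [25 26 19]
255 0.0101 -0.0001 0.1797 [35 31 29]
261 0.0069 -0.0001 0.18 [39 32 24]
267 0.0033 -0.0001 0.1797 [39 32 25]
273 -0.0005 -0.0001 0.1793 [41 35 24]
279 -0.0039 -0.0001 0.1794 [50 39 33]
285 -0.007 -0.0 0.1801 [51 37 28]
291 -0.0107 -0.0 0.18 [47 36 24]
297 -0.0146 -0.0 0.1797 [48 39 29]
303 -0.0183 0.0 0.1798 [47 38 24]
309 -0.1645 0.001 -0.0008 [231 196 107]
315 0.0265 -0.0003 0.2438 [59 50 44]
b 0.024864482164072103 0.044283052578545506 [0.5944 0.0022]
c 0.02552039389045962 -0.040907329132970655 [ 0.5355 -0.0593]
```

```bash

python3 -m jog '{"offset":[[-0.03,0.12,-0.6],[0,0,-0.6],[0,0,-0.5],[0,0,-0.4],[0,0,0]],"dr":[[0,0,0],[0,0,0],[0,0,0],[0,0,0],[0,0,0]]}'
python3 -m jog '{"offset":[[0,0,-0.2],[0,0,-0.2],[0,0,-0.2],[0,0,0],[0,0,0]],"dr":[[0,0,0],[0,0,0],[0,0,0],[0,0,0],[0,0,0]]}'
python3 -c "
from h import *
st=bot.read_state();print(st['force'],st['ft_torque'])"
```

```text
clock: 20.62
ee_pos: [0.5801, -0.0434, 0.1115]
eef_rot: [-1.157, -2.917, 0.003]
force: [0.7, 0.9, -0.4]
opening: 0.0159
gripper_force: 40.0
clock: 21.03
ee_pos: [0.5818, -0.0432, 0.1021]
eef_rot: [-1.158, -2.92, 0.0]
force: [0.4, -0.7, -1.5]
opening: 0.0158
gripper_force: 40.0
[ 0.36821756 -0.6900377  -1.50198614] [-0.05883928  0.01879386 -0.00685428]
```

The stem has entered with no contact force. Continuing down onto the follower.

```bash

python3 -m jog '{"offset":[[0,-0.05,-0.2],[0,0,-0.2],[0,0,-0.1],[0,0,0]],"dr":[[0,0,0],[0,0,0],[0,0,0],[0,0,0]]}'
python3 -m jog '{"offset":[[0,0,-0.1],[0,0,-0.1],[0,0,-0.1],[0,0,0],[0,0,0]],"dr":[[0,0,0],[0,0,0],[0,0,0],[0,0,0],[0,0,0]]}' - 50
```

```text
clock: 21.37
ee_pos: [0.5822, -0.0443, 0.0923]
eef_rot: [1.158, 2.92, 0.0]
force: [0.0, -1.0, 3.9]
opening: 0.0158
gripper_force: 40.0
clock: 21.78
ee_pos: [0.5823, -0.0443, 0.0868]
eef_rot: [1.158, 2.919, 0.001]
force: [-1.5, 0.8, 7.0]
opening: 0.0157
gripper_force: 50.0
```

Spring force is rising as expected (7 N at z=0.0868). Pressing on to the flange stop.

```bash

python3 -m jog '{"offset":[[0,0,-0.1],[0,0,0],[0,0,0]],"dr":[[0,0,0],[0,0,0],[0,0,0]]}'
python3 -m jog '{"offset":[[0,0,-0.1],[0,0,0],[0,0,0]],"dr":[[0,0,0],[0,0,0],[0,0,0]]}'
```

```text
clock: 22.03
ee_pos: [0.5824, -0.0444, 0.0861]
eef_rot: [1.158, 2.919, 0.001]
force: [-4.1, -0.6, 15.8]
opening: 0.0155
gripper_force: 50.0
clock: 22.28
ee_pos: [0.5824, -0.0444, 0.086]
eef_rot: [1.158, 2.92, 0.003]
force: [-9.3, 1.2, 31.3]
opening: 0.0156
gripper_force: 50.0
```

```bash

python3 -m jog '{"offset":[[0,0,0.05],[0,0,0],[0,0,0],[0,0,0],[0,0,0]],"dr":[[0,0,0],[0,0,0],[0,0,0],[0,0,0],[0,0,0]]}'
python3 - <<'E'
from h import *
a=snap("top");b=snap("side");st=bot.read_state();print(st["force"],st["gripper_force"],st["ee_pos"])
f=lambda s,y,x:cv2.resize(s["image"][y:y+100,x:x+100,::-1],(400,400),interpolation=cv2.INTER_CUBIC)
cv2.imwrite("pics/fin.png",np.hstack([f(a,140,280),f(b,140,260)]))
E
```

```text
clock: 22.7
ee_pos: [0.5824, -0.0444, 0.0861]
eef_rot: [1.158, 2.92, 0.002]
force: [-6.5, 0.7, 23.7]
opening: 0.0155
gripper_force: 50.0
[-8.01683083  1.12920694 23.5298005 ] 50.010947585105896 [ 0.58237311 -0.0443802   0.08607558]
```

View pics/fin.png

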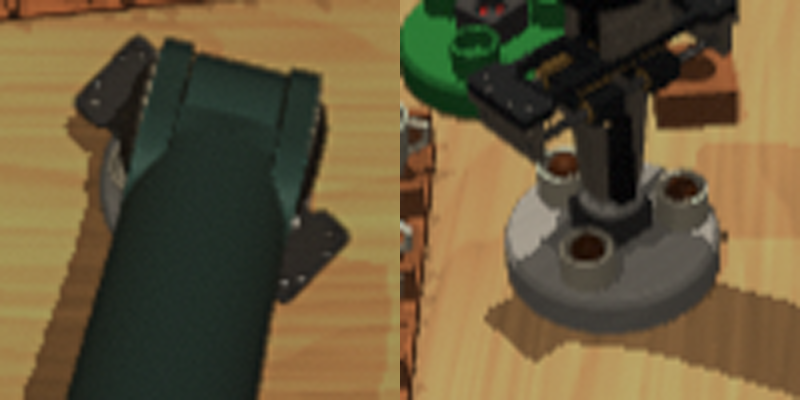

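The side view (right half) shows a nutmeg in all three wells, at (565,165), (685,188) and (588,248). The knob's flange is flush on the hub at (610,208), and the jaws are still gripping. Handing in.

```bash
python3 -c "
from station import bot
print(bot.sign_off())"
```

```text
the job is handed in; nothing more can be done
None
```

The job is handed in, with no verdict returned: the last side view shows a nutmeg in each of the three wells and the knob's flange flush on the hub, still gripped at 50 N and pressed down with about 24 N at 22.7 s.

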